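Close and lock the dropper-bottle row gauge

TASK

Gently slide the grey head of the row gauge along its rails until the three bottles stand closed up, touching one another, the end stop and the head, without crushing them. Then turn the black bar knob on the head clockwise until it suddenly goes stiff, and from that point give it just one eighth of a turn (45 degrees) more, no further, and let go. Leave the bottles upright and everything else on the desk where it is.

Things in the scene. Friction and masses are not known exactly. Their poses are not given: they have to be found in the camera images.
- gauge: Row gauge fixed to the desk, place and yaw vary: base plate 110 mm (x) by 280 mm (y), 8 mm thick. Origin on the desk, mid-width, z up; the plate spans y -160 to +120 mm. Two rails (to z 20 mm) along y leave a 29 mm channel for a row of bottles. An end stop plate stands at y 100 to 114 mm, to z 60 mm.
- stop_face (a point): Middle of the end stop's inner face (34 mm above the desk), the face that the row is pushed against; axes as the gauge.
- head_face (a point): Middle of the sliding head's front face, 43 mm above the desk, which faces the bottles (towards gauge +y). The head is a grey block 62 mm (x) by 58 mm (y), top 66 mm above the desk, astride the rails; it slides with about 4 N of friction and stays where it is left. Its knob's axis is 29 mm behind this face (gauge -y). Axes as the gauge.
- head (a joint): Distance (m) the head stands open: 0 when three 26 mm bottles are just closed up between it and the end stop (faces 78 mm apart), growing towards gauge -y; starts at 0.035 to 0.07.
- knob_grip (a point): Grip point of the black bar knob on the head's top: on its vertical axis, 99 mm above the desk. The bar is 46 mm long (this point's x axis), 15 mm thick (y), and spans 82 to 108 mm above the desk; its stem is 7 mm in radius, on collars of radius 17 mm that reach 76 mm above the desk. The head is 66 mm high, bottle tops 66 mm.
- knob: The same knob, how it feels: clockwise from above tightens. It first runs free (about 0.012 N m) for an unknown 0.9 to 2.3 rad that no reading shows; then it bites: torque jumps to 0.22 N m, then rises 0.12 N m per rad. Its stem gives 1 rad per 3 N m, so let go it springs back a few degrees, and the nut stays tight. Origin on its axis, 76 mm above the desk; x along the bar.
- shoe (a joint): Travel (m) of the small brass clamp shoe on the head's -x side: 0 until the knob bites, then 0.0002 per rad of further tightening (0.00016 at 45 degrees), as the pitch of its screw is 1.25 mm; the noise of this reading is larger than that.
- bottle0: Amber dropper bottle with white cap, 26 mm diameter, 58 mm tall, 30 g, standing loose in the gauge's channel, nearest the end stop, with gaps of a few mm. Origin at the centre of its underside, z up.
- bottle1: Amber dropper bottle with white cap, 26 mm diameter, 58 mm tall, 30 g, standing loose in the gauge's channel, in the middle of the row, with gaps of a few mm. Origin at the centre of its underside, z up.
- bottle2: Amber dropper bottle with white cap, 26 mm diameter, 58 mm tall, 30 g, standing loose in the gauge's channel, nearest the head, with gaps of a few mm. Origin at the centre of its underside, z up.
- spare0: Spare bottle, 26 mm diameter and 58 mm tall, standing on the desk beside the gauge on the robot's side; leave alone.
- spare1: Spare bottle, same size, standing on the desk beyond the gauge; leave alone.
- jug: Clear plastic measuring jug with handle, 100 mm diameter, 130 mm tall; origin under its centre; leave alone.
- calculator: White desk calculator 100 x 140 x 20 mm; leave alone.
- cap_tray: Small blue tray 110 x 150 x 35 mm with white caps; leave alone.
- marker: White and steel marker pen, 120 mm long, 12 mm thick; leave alone.

How it is judged:
On the way, in this order (a step that is already met when the one before it is completed fails the run):
1. the head is slid up so that the row is closed, the knob not yet tightened (value of joint head between -0.004 and 0.002 m and value of joint shoe below 3e-05 m), for 0.2 s.
2. the knob is tightened past the point where it bites by about an eighth of a turn (value of joint head between -0.004 and 0.002 m and value of joint shoe above 9e-05 m), for 0.2 s.
At the end, for the whole second after the job is handed in: The three bottles stand upright (within 7 degrees) and closed up (the head within 2 mm of just touching), the knob is 45 degrees past the point where it bites (between 26 and 65 degrees), and all is at rest (all of step 2 and value of joint shoe below 0.000225 m and angle between each of bottle0, bottle1, bottle2's own z axis and vertical below 0.12 rad and velocity of joint head below 0.005 m/s and linear speed of bottle1 below 0.02 m/s).
It fails at once if the bottles are squeezed with more than 35 N (contact force between head and bottle2 above 35 N or contact force between gauge and bottle0 above 35 N).
It fails at once if the knob is overtightened (more than 70 degrees past the bite) (value of joint shoe above 0.000244 m).
It fails at once if a bottle of the row is tipped (angle between any of bottle0, bottle1, bottle2's own z axis and vertical above 0.5 rad).
It fails at once if something else on the desk is displaced by more than 15 mm (distance of any of spare0, spare1, jug, calculator, cap_tray, marker from where it was at the start of the episode above 0.015 m).
It also fails if it takes over 72 s, if anything falls off the work surface, if the arm or the gripper's body presses on something with over 40 N, if the wrist force passes 120 N, or if a joint passes its speed limit or range.

ROBOT

A 6-joint arm with a two-finger parallel gripper is mounted at the origin on the work surface. World frame = base frame: x ahead of the robot, y to its left, z up, the work surface at z = 0. Lengths are in m, angles in rad, forces in N, time in s.
With the tool pointing down it reaches from about 0.4 to 0.825 m from the base axis. Payload 7 kg.
Tool frame: the origin (TCP) lies at the very end of the fingers, on their centre line; the grasp point (between the pads) lies 19 mm behind it; z points along the fingers, y is the line along which they close (so a half turn about z gives the same grasp; the last joint's range is limited). The gripper opens to 88 mm and grips with 3 to 60 N. Pads are 19 mm wide; open, the fingers measure 130 mm over their backs; the gripper's body (78 mm by 193 mm) begins 47 mm behind the grasp point.
Start: joints at [-1.032, 0.359, 0.012, 0, -1.224, -0.288], TCP at [0.167, -0.654, 0.227] pointing down, gripper open.
Joint ranges: [-3.07, 3.07], [-1.43, 2.12], [-1.02, 1.25], [-3.03, 1.67], [-3.05, -0], [-3.03, 3.03]. Speed limits (rad/s): [2.39, 2.39, 3.01, 3.14, 3.14, 3.14].

INTERFACE

Orientations are given as [roll, pitch, yaw] about the fixed x, y, z axes, in that order (R = Rz(yaw) Ry(pitch) Rx(roll)).
In Python, from station import arm, grab_frame gives the robot as it stands.
- The arm moves only by the tool jog_arm, never from a script. Its argument "deltas" is a list that holds one entry, the list of rows, each a list of 4 numbers: the shift along the tool's x, y, z in units of 60 mm (1.0 is 60 mm), then the turn about the tool's z in units of 5 degrees (1.0 is 5 degrees). A call has 1 to 8 rows; each row is the pose to reach, as a shift and turn from the pose commanded when the call began, along the tool's axes at that moment; what a row does not reach only later rows make up. A row lasts 1/8 s, in which the tool goes at most 62.5 mm and 10.7 degrees, less where a joint would pass 70% of its speed; a pose out of reach is approached as far as the arm can. A call with a gripper value outside its range is refused whole. "grip" is the finger opening in mm, from 0 to 87.6, set as the call begins (left out, the last holds). The fingers move at their own pace and stop on an object; "squeeze" is the grip in N (left out, the last holds). Time passes only in rows, so rows that repeat a pose let the fingers close. It gives the time, the measured TCP pose, the force, the opening and the grip force at its end, in the units of the state.
- arm.get_state(): the state, without advancing time (a new reading comes with each control period).
- grab_frame(name): name is "scene" or "top"; returns a dict with "img" (420x560x3 uint8, red, green, blue), "vfov" (degrees; the focal length in pixels is half the picture's height over the tangent of half this angle, whatever the lens; pixels are square), "cx", "cy" (the principal point, pixels), "dist_coeffs" ([k1, k2, p1, p2, k3] as OpenCV has them; the pictures are not rectified), "xyz" and "rotation" of the camera in the world. Camera axes: x right, y down, z forward; pixel columns grow to the right and rows downward; lengths in m; the calibration is good to about 2 mm. A picture is of the moment at which its call begins. There is no depth.
- arm.job_done(): hands the job in; it is judged then, once.
The state is a dict: "t": time; "q": joint angles; "qd": joint speeds; "joint_efforts": joint torques, N m; "eef_pos": TCP position; "ee_rot": TCP orientation; "force": force on the tool from outside, world axes, zero at the start; "moment": the same for the moment, N m; "width": finger opening in m; "gripper_force": force on a finger pad.
Only numpy, scipy, OpenCV 4.12 (cv2) and the standard library are available. Lean on these libraries where they do the work, as an engineer would, in place of code of your own. Each camera call takes 0.05 s, during which the arm holds its last target. There are 200 camera calls.

## Working session

There is one attempt and no reset: what is moved stays moved. The work goes in short steps, Python scripts to look and compute and a tool call to move; the robot and the scene stay as the last step left them, time stands still between calls to the robot, and variables do not carry over. Pictures are saved under pics/ and viewed, at most 10 in all, crops included, and the job is handed in when it is done.

Besides the shell and the picture viewer there is one more tool, called by a JSON object that holds its "fn" and its "kwargs", one argument or row to a line. jog_arm: Moves the arm, as the interface text tells. Its arguments: {"type":"object","properties":{"deltas":{"type":"array"},"grip":{"type":"number"},"squeeze":{"type":"number"}},"required":["deltas"]}

```bash
mkdir -p pics; ls
python3 - <<'E'
from station import arm, grab_frame
import cv2
for n in("top","scene"):
    f=grab_frame(n); cv2.imwrite(f"pics/{n}0.png",f["img"][:,:,::-1])
    print({k:v for k,v in f.items() if k!="img"})
s=arm.get_state(); print(s)
E
```

```text
pics
{'vfov': 43.80943456374602, 'cx': 273.50751559785203, 'cy': 207.06880301114694, 'dist_coeffs': array([-0.11821743,  0.        ,  0.        ,  0.        ,  0.        ]), 'xyz': array([0.37082491, 0.01308124, 1.45522819]), 'rotation': array([-3.05085615, -0.01959909, -1.58202366])}
{'vfov': 46.19189576723116, 'cx': 278.41120384254106, 'cy': 210.63761499638866, 'dist_coeffs': array([-0.04463403,  0.        ,  0.        ,  0.        ,  0.        ]), 'xyz': array([1.2062028 , 0.24692363, 1.10939067]), 'rotation': array([-2.4951944 , -0.0056498 ,  1.92341991])}
{'t': 0.1, 'q': array([-1.03192996e+00,  3.59327715e-01,  1.11516230e-02, -3.30319922e-04,
       -1.22413275e+00, -2.88095886e-01]), 'qd': array([-0.0009661 , -0.00065578,  0.00263348,  0.00120228, -0.0003278 ,
       -0.00068323]), 'joint_efforts': array([-1.22171434e-03, -5.84165025e+01,  2.93753314e+01,  7.01560602e+00,
        1.02121293e-02, -6.74826288e-05]), 'eef_pos': array([ 0.16736315, -0.65345437,  0.22570491]), 'ee_rot': array([ 3.14005423e+00, -1.32048891e-04, -2.89093453e+00]), 'force': array([ 0.30473989, -0.29480032,  0.66244177]), 'moment': array([-0.00389545, -0.02604671, -0.0385519 ]), 'gripper_force': 0.0, 'width': 0.0877579710739626}
```

View pics/top0.png

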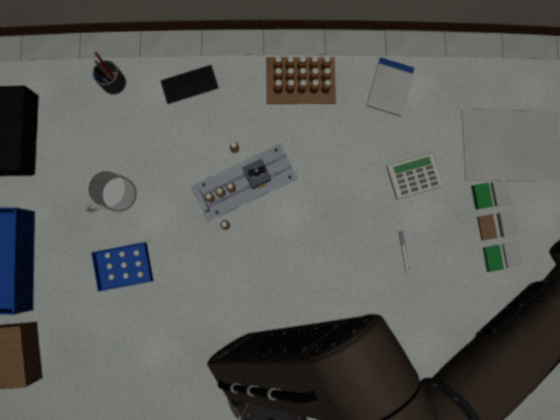

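View pics/scene0.png

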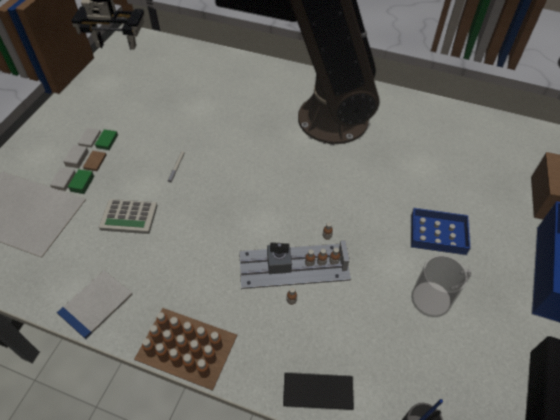

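The top view shows the gauge with its plate corners near (193,188), (281,145), (297,178) and (207,220), the head and knob near (257,172), and bottle caps at (210,197), (220,192) and (231,187). The scene view has the head at (279,255). I'll zoom in on both.

Run:
```python
import cv2,numpy as np
a=cv2.imread("pics/top0.png")[135:230,180:310]; b=cv2.imread("pics/scene0.png")[220:310,230:360]
a=cv2.resize(a,None,fx=6,fy=6,interpolation=cv2.INTER_CUBIC); b=cv2.resize(b,None,fx=6,fy=6,interpolation=cv2.INTER_CUBIC)
cv2.imwrite("pics/tc.png",cv2.convertScaleAbs(a,alpha=1.5)); cv2.imwrite("pics/sc.png",cv2.convertScaleAbs(b,alpha=1.5))
```

```text
(no output)
```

View pics/tc.png

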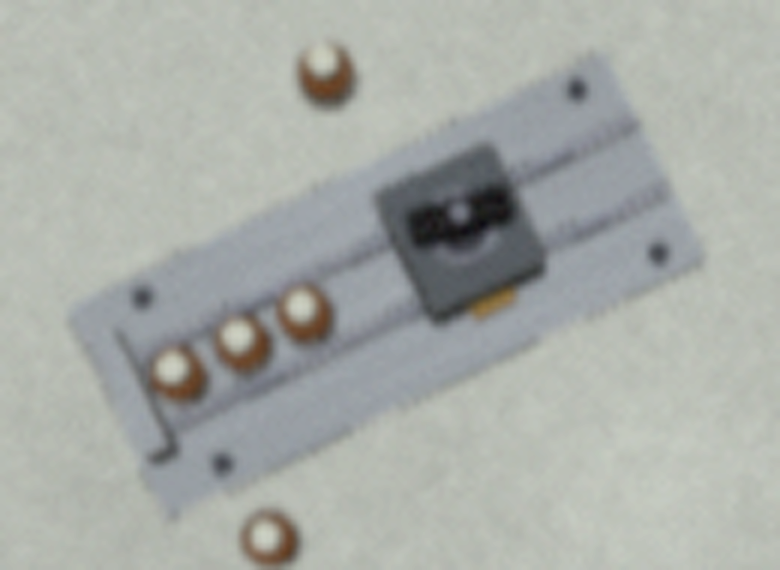

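View pics/sc.png

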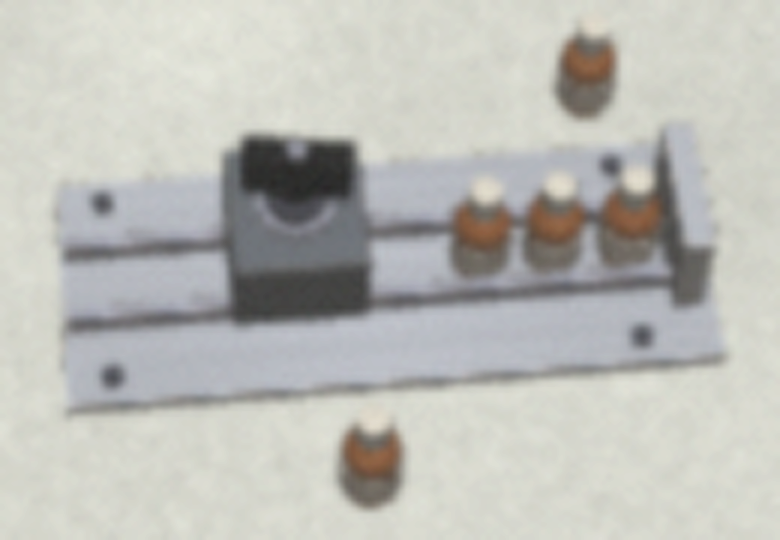

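The top crop shows the plate corners at (68,318), (600,50), (706,262) and (175,518), the knob's centre dot at (460,212), and the bar running from about (408,228) to (515,205). The brass shoe is on the lower side, so gauge -x points towards the robot. The scene crop shows the corners at (60,185), (68,410) and (725,357), with the knob dot at (297,150).

```bash
cat > h.py <<'E'
import numpy as np,cv2
from scipy.spatial.transform import Rotation as R
from scipy.optimize import least_squares
C={"top":dict(vfov=43.80943456374602,c=(273.50751559785203,207.06880301114694),k=-0.11821743,xyz=[0.37082491,0.01308124,1.45522819],r=[-3.05085615,-0.01959909,-1.58202366]),
"scene":dict(vfov=46.19189576723116,c=(278.41120384254106,210.63761499638866),k=-0.04463403,xyz=[1.2062028,0.24692363,1.10939067],r=[-2.4951944,-0.0056498,1.92341991])}
def proj(n,P):
    c=C[n];f=210/np.tan(np.radians(c["vfov"]/2))
    Q=R.from_euler("xyz",c["r"]).inv().apply(np.atleast_2d(P)-c["xyz"])
    K=np.array([[f,0,c["c"][0]],[0,f,c["c"][1]],[0,0,1.]])
    return cv2.projectPoints(Q,np.zeros(3),np.zeros(3),K,np.array([c["k"],0,0,0,0]))[0][:,0]
def G(p,q):
    q=np.atleast_2d(q); s,c=np.sin(p[2]),np.cos(p[2])
    return np.c_[p[0]+c*q[:,0]-s*q[:,1],p[1]+s*q[:,0]+c*q[:,1],q[:,2]]
def up(n,uv):  # crop px -> image px
    o={"top":(180,135),"scene":(230,220)}[n]; return (np.array(uv)+.5)/6-.5+o
def ray(n,uv,z):
    return least_squares(lambda a:(proj(n,[a[0],a[1],z])[0]-uv),[.6,.1],x_scale=.01).x
E
python3 - <<'E'
from h import *
T=up("top",[(68,318),(600,50),(706,262),(175,518)]);TQ=np.array([(55,120,8),(55,-160,8),(-55,-160,8),(-55,120,8)])/1e3
S=up("scene",[(60,185),(68,410),(725,357)]);SQ=np.array([(-55,-160,8),(55,-160,8),(55,120,8)])/1e3
for use in("T","S","TS"):
    def res(p):
        r=[]
        if "T" in use:r.append((proj("top",G(p,TQ))-T).ravel())
        if "S" in use:r.append((proj("scene",G(p,SQ))-S).ravel())
        return np.concatenate(r)
    s=least_squares(res,[.6,.1,.4],x_scale=[.01,.01,.05]); print(use,s.x,s.fun.round(2))
p=s.x
def kn(uv,n,z): return ray(n,up(n,uv),z)
for n,uv in(("top",(460,212)),("scene",(297,150))):
    w=kn(uv,n,.108); d=w-p[:2];c,s_=np.cos(p[2]),np.sin(p[2])
    print(n,"knob",w,"gauge",c*d[0]+s_*d[1],-s_*d[0]+c*d[1])
a,b=kn((408,215),"top",.108),kn((512,190),"top",.108);print(np.degrees(np.arctan2(*(a-b)[::-1])),np.linalg.norm(a-b))
a,b=kn((243,147),"scene",.108),kn((355,152),"scene",.108);print(np.degrees(np.arctan2(*(a-b)[::-1])),np.linalg.norm(a-b))
for uv in((172,368),(238,336),(300,308)):
    w=kn(uv,"top",.066); d=w-p[:2];print("bottle",w,c*d[0]+s_*d[1],-s_*d[0]+c*d[1])
for uv in((322,60),(268,537)): print("spare",kn(uv,"top",.058))
E
```

```text
T [0.56391714 0.08207967 0.45511925] [-0.26 -0.55  0.54  0.02  0.56 -0.79 -0.83  1.28]
S [0.5659587  0.08215746 0.44050324] [-0.54  0.16 -0.1  -0.35  0.62  0.11]
TS [0.56462421 0.08194496 0.4498693 ] [-0.22 -1.05  0.81 -0.01  0.65 -0.73 -0.97  0.87 -0.59  0.23  0.27 -0.31
  0.8  -0.75]
top knob [0.59082858 0.02921743] gauge 0.0006686868532788 -0.05887626844768539
scene knob [0.59123495 0.02837606] gauge 0.000668760732169392 -0.05981063213577625
103.1915446211598 0.046519761615406136
-72.63125248059717 0.04527237797285394
bottle [0.52854105 0.15870009] 0.000883774219649934 0.08480897782813764
bottle [0.54262711 0.12922847] 0.0007526596793684948 0.05214437798500441
bottle [0.55496005 0.1015147 ] -0.00019275300052717242 0.021825063409389202
spare [0.66927886 0.0918245 ]
spare [0.45317269 0.11666961]
```

{"fn": "jog_arm", "kwargs": {
  "deltas": [
    [[-0.6,0.6,0,-1.2],[-1.3,1.2,0,-2.4],[-1.9,1.9,0,-3.6],[-2.6,2.5,0,-4.8],[-3.2,3.1,0,-6],[-3.9,3.7,0,-7.2],[-4.5,4.3,0,-8.4],[-5.2,4.9,0,-9.6]]
  ],
  "grip": 60,
  "squeeze": 20
}}

```text
t: 1.1
eef_pos: [0.3971, -0.29, 0.2265]
ee_rot: [-3.142, 0.0, -2.05]
force: [0.6, -0.3, -0.4]
width: 0.0596
gripper_force: 0.0
```

```bash
cat > go.py <<'E'
import sys,numpy as np
from station import arm
s=arm.get_state(); x,y,z,w=map(float,sys.argv[1:5]); psi=s["ee_rot"][2]
d=np.array([x,y,z])-s["eef_pos"]; c,n=np.cos(psi),np.sin(psi)
print("units",np.round([(c*d[0]+n*d[1])/.06,(n*d[0]-c*d[1])/.06,-d[2]/.06,-(w-np.degrees(psi))/5],3),"q",s["q"].round(3),"F",s["force"].round(1),"M",s["moment"].round(3))
E
python3 go.py .591 .0288 .14 -74.7
```

```text
units [-6.205 -0.419  1.442 -8.549] q [-0.23   0.054 -0.38  -0.    -1.137 -0.249] F [ 0.6 -0.3 -0.4] M [-0.014 -0.087  0.007]
```

{"fn": "jog_arm", "kwargs": {
  "deltas": [
    [[-0.9,-0.06,0.1,-1.2],[-1.8,-0.12,0.3,-2.4],[-2.7,-0.18,0.5,-3.6],[-3.6,-0.24,0.7,-4.8],[-4.5,-0.3,0.9,-6],[-5.3,-0.36,1.1,-7.2],[-6.0,-0.41,1.3,-8.2],[-6.2,-0.42,1.44,-8.55]]
  ]
}}

```text
t: 2.1
eef_pos: [0.5922, 0.0282, 0.1389]
ee_rot: [3.14, -0.0, -1.303]
force: [-0.0, -0.5, 1.3]
width: 0.0599
gripper_force: 0.0
```

{"fn": "jog_arm", "kwargs": {
  "deltas": [
    [[0,0,0,0],[0,0,0,0]]
  ]
}}

```text
t: 2.35
eef_pos: [0.5911, 0.0254, 0.1404]
ee_rot: [3.141, -0.0, -1.308]
force: [-0.5, 0.2, -0.2]
width: 0.0599
gripper_force: 0.0
```

```bash
python3 go.py .591 .0288 .0815 -74.7
python3 - <<'E'
from station import grab_frame
import cv2
f=grab_frame("scene")["img"][180:310,200:360,::-1]
cv2.imwrite("pics/s1.png",cv2.convertScaleAbs(cv2.resize(f,None,fx=4.5,fy=4.5,interpolation=cv2.INTER_CUBIC),alpha=1.5))
E
```

```text
units [-0.056 -0.013  0.982 -0.053] q [ 0.373  0.293 -0.293  0.    -0.985 -0.111] F [-0.5  0.2 -0.2] M [-0.002  0.169  0.014]
```

View pics/s1.png

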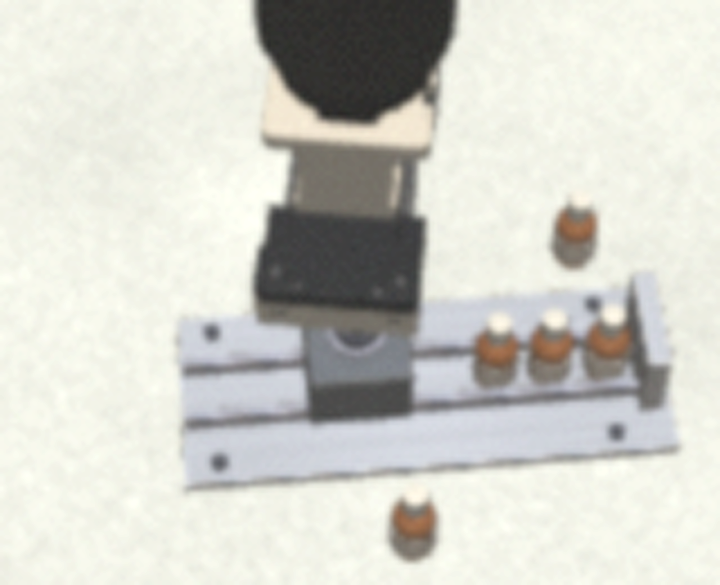

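The close-up shows the gripper directly above the knob at about (340,290), aligned with the bar, and the bottles still standing apart from the head. I'm descending.

{"fn": "jog_arm", "kwargs": {
  "deltas": [
    [[-0.03,-0.01,0.3,-0.05],[-0.05,-0.01,0.6,-0.05],[-0.05,-0.01,0.85,-0.05],[-0.05,-0.01,0.98,-0.05],[-0.05,-0.01,0.98,-0.05]]
  ]
}}

```text
t: 3.02
eef_pos: [0.5912, 0.0289, 0.0811]
ee_rot: [3.141, -0.0, -1.303]
force: [1.2, 0.1, 1.4]
width: 0.0599
gripper_force: 0.0
```

{"fn": "jog_arm", "kwargs": {
  "deltas": [
    [[0,0,0,0],[0,0,0,0],[0,0,0,0],[0,0,0,0],[0,0,0,0],[0,0,0,0]]
  ],
  "grip": 0,
  "squeeze": 20
}}

```text
t: 3.78
eef_pos: [0.5911, 0.0292, 0.0814]
ee_rot: [3.141, 0.0, -1.303]
force: [-1.9, -0.3, 1.1]
width: 0.0151
gripper_force: 20.0
```

```bash
python3 go.py .591 .0288 .0815 -74.7
```

```text
units [ 0.007  0.003 -0.002  0.014] q [ 0.379  0.356 -0.357 -0.    -0.858 -0.111] F [-1.9 -0.3  1.1] M [0.097 0.841 0.015]
```

{"fn": "jog_arm", "kwargs": {
  "deltas": [
    [[-0.07,0.012,0,0],[-0.15,0.027,0,0],[-0.23,0.042,0,0],[-0.31,0.057,0,0],[-0.39,0.072,0,0],[-0.46,0.085,0,0],[-0.52,0.096,0,0],[-0.57,0.105,0,0]]
  ]
}}

```text
t: 4.78
eef_pos: [0.5762, 0.0608, 0.0814]
ee_rot: [3.142, -0.0, -1.302]
force: [-0.3, -4.4, 3.4]
width: 0.0152
gripper_force: 20.0
```

```bash
python3 go.py .5683 .0759 .0815 -74.7
```

```text
units [-0.277  0.06  -0.002  0.015] q [ 0.443  0.338 -0.386  0.    -0.847 -0.174] F [-0.3 -4.4  3.4] M [-1.832  0.225  0.04 ]
```

{"fn": "jog_arm", "kwargs": {
  "deltas": [
    [[-0.025,0.0045,0,0],[-0.05,0.009,0,0],[-0.075,0.0135,0,0],[-0.1,0.018,0,0],[-0.125,0.0225,0,0],[-0.15,0.027,0,0],[-0.175,0.0315,0,0],[-0.19,0.035,0,0]]
  ]
}}

```text
t: 5.78
eef_pos: [0.5712, 0.0712, 0.0814]
ee_rot: [-3.142, 0.0, -1.302]
force: [-0.2, -4.9, 2.0]
width: 0.0151
gripper_force: 20.0
```

{"fn": "jog_arm", "kwargs": {
  "deltas": [
    [[-0.008,0.0015,0,0],[-0.016,0.003,0,0],[-0.025,0.0045,0,0],[-0.025,0.0045,0,0]]
  ]
}}

```text
t: 6.28
eef_pos: [0.5706, 0.0725, 0.0814]
ee_rot: [-3.141, 0.0, -1.303]
force: [-0.2, -3.9, 3.2]
width: 0.0143
gripper_force: 20.0
```

```bash
python3 go.py .5683 .0759 .0815 -74.7
```

```text
units [-0.064  0.022 -0.002  0.014] q [ 0.466  0.332 -0.395 -0.    -0.844 -0.198] F [-0.2 -3.9  3.2] M [-1.681  0.178  0.038]
```

{"fn": "jog_arm", "kwargs": {
  "deltas": [
    [[-0.008,0.0015,0,0],[-0.016,0.003,0,0],[-0.016,0.003,0,0]]
  ]
}}

```text
t: 6.65
eef_pos: [0.5702, 0.0734, 0.0814]
ee_rot: [-3.141, 0.0, -1.303]
force: [0.7, -4.7, 2.6]
width: 0.0148
gripper_force: 20.0
```

{"fn": "jog_arm", "kwargs": {
  "deltas": [
    [[-0.008,0.0015,0,0],[-0.016,0.003,0,0],[-0.016,0.003,0,0]]
  ]
}}

```text
t: 7.02
eef_pos: [0.5697, 0.0743, 0.0814]
ee_rot: [-3.141, 0.0, -1.302]
force: [0.8, -4.2, 3.1]
width: 0.0148
gripper_force: 20.0
```

{"fn": "jog_arm", "kwargs": {
  "deltas": [
    [[-0.008,0.0015,0,0],[-0.016,0.003,0,0],[-0.016,0.003,0,0]]
  ]
}}

```text
t: 7.4
eef_pos: [0.5693, 0.0751, 0.0814]
ee_rot: [-3.141, 0.0, -1.302]
force: [0.4, -3.9, 3.3]
width: 0.015
gripper_force: 20.0
```

{"fn": "jog_arm", "kwargs": {
  "deltas": [
    [[-0.008,0.0015,0,0],[-0.012,0.002,0,0],[-0.012,0.002,0,0]]
  ]
}}

```text
t: 7.78
eef_pos: [0.569, 0.0758, 0.0814]
ee_rot: [-3.142, 0.0, -1.303]
force: [0.6, -5.0, 2.3]
width: 0.0148
gripper_force: 20.0
```

{"fn": "jog_arm", "kwargs": {
  "deltas": [
    [[-0.008,0.0015,0,0],[-0.008,0.0015,0,0],[-0.008,0.0015,0,0]]
  ]
}}

```text
t: 8.15
eef_pos: [0.5688, 0.0762, 0.0814]
ee_rot: [-3.142, 0.0, -1.302]
force: [1.0, -4.4, 3.4]
width: 0.015
gripper_force: 20.0
```

{"fn": "jog_arm", "kwargs": {
  "deltas": [
    [[-0.008,0.0015,0,0],[-0.008,0.0015,0,0],[-0.008,0.0015,0,0]]
  ]
}}

```text
t: 8.52
eef_pos: [0.5686, 0.0766, 0.0814]
ee_rot: [-3.142, 0.0, -1.303]
force: [0.7, -3.1, 1.9]
width: 0.0151
gripper_force: 20.0
```

{"fn": "jog_arm", "kwargs": {
  "deltas": [
    [[-0.008,0.0015,0,0],[-0.008,0.0015,0,0],[-0.008,0.0015,0,0]]
  ]
}}

```text
t: 8.9
eef_pos: [0.5683, 0.0771, 0.0813]
ee_rot: [3.142, 0.0, -1.303]
force: [-0.0, -4.3, 2.9]
width: 0.0146
gripper_force: 20.0
```

{"fn": "jog_arm", "kwargs": {
  "deltas": [
    [[-0.008,0.0015,0,0],[-0.008,0.0015,0,0],[-0.008,0.0015,0,0]]
  ]
}}

```text
t: 9.28
eef_pos: [0.5682, 0.0773, 0.0814]
ee_rot: [-3.141, -0.0, -1.303]
force: [2.3, -5.2, 2.9]
width: 0.0147
gripper_force: 20.0
```

```bash
python3 go.py .5683 .0759 .0815 -74.7
python3 - <<'E'
from station import grab_frame
import cv2
f=grab_frame("scene")["img"][220:310,230:360,::-1]
cv2.imwrite("pics/s2.png",cv2.convertScaleAbs(cv2.resize(f,None,fx=6,fy=6,interpolation=cv2.INTER_CUBIC),alpha=1.5))
E
```

```text
units [ 0.023  0.005 -0.002  0.014] q [ 0.476  0.329 -0.399  0.    -0.842 -0.208] F [ 2.3 -5.2  2.9] M [-1.994 -0.586  0.029]
```

View pics/s2.png

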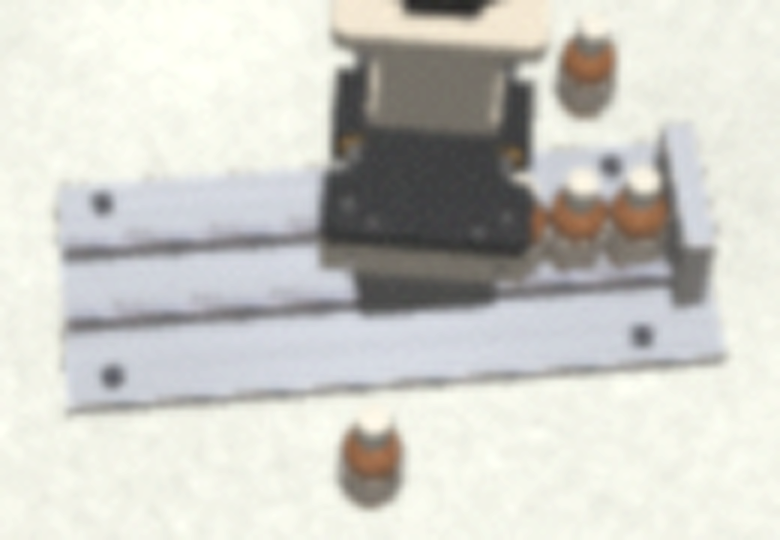

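The picture shows bottle0's cap at (642,180), bottle1's cap at (580,182), bottle2 partly hidden by the gripper, and the head's near-side front edge at about (497,300). I'll compare these with the positions expected when the row is closed.

Run:
```python
from h import *
p=[0.56462421,0.08194496,0.4498693]
dn=lambda uv:((uv+.5-np.array([230,220]))*6-.5).round(0).tolist()
P=lambda q:dn(proj("scene",G(p,np.array(q)/1e3)))
print("caps closed",P([(0,87,66),(0,61,66),(0,35,66)]))
for y in(16,19,22,25): print(y,"head bottom/top edge",P([(31,y,20),(31,y,66)]))
print("stop edge",P([(31,100,60),(31,100,8)]))
```

```text
caps closed [[645.0, 176.0], [584.0, 181.0], [522.0, 186.0]]
16 head bottom/top edge [[481.0, 310.0], [487.0, 253.0]]
19 head bottom/top edge [[488.0, 309.0], [494.0, 253.0]]
22 head bottom/top edge [[495.0, 308.0], [502.0, 252.0]]
25 head bottom/top edge [[502.0, 308.0], [509.0, 251.0]]
stop edge [[687.0, 244.0], [674.0, 307.0]]
```

{"fn": "jog_arm", "kwargs": {
  "deltas": [
    [[-0.008,0.0015,0,0],[-0.008,0.0015,0,0],[-0.008,0.0015,0,0]]
  ]
}}

```text
t: 9.7
eef_pos: [0.5682, 0.0774, 0.0814]
ee_rot: [-3.141, -0.001, -1.303]
force: [2.2, -5.9, 2.2]
width: 0.0143
gripper_force: 20.0
```

{"fn": "jog_arm", "kwargs": {
  "deltas": [
    [[-0.016,0.003,0,0],[-0.016,0.003,0,0],[-0.016,0.003,0,0]]
  ]
}}

```text
t: 10.07
eef_pos: [0.568, 0.0777, 0.0814]
ee_rot: [-3.141, -0.001, -1.303]
force: [5.2, -10.2, 0.8]
width: 0.0148
gripper_force: 20.0
```

```bash
python3 go.py .5683 .0759 .0815 -74.7
```

```text
units [ 0.031  0.004 -0.002  0.014] q [ 0.478  0.329 -0.401  0.002 -0.841 -0.211] F [  5.2 -10.2   0.8] M [-3.934 -1.799  0.041]
```

Contact is confirmed: the force rose to about 11 N and the head stopped moving. I'll back the command off slightly, firm up the grip and do the first 45° of turn, which is certain to be free (free run is at least 51°).

{"fn": "jog_arm", "kwargs": {
  "deltas": [
    [[0.01,-0.002,0,0],[0.02,-0.0035,0,0],[0.02,-0.0035,0,0],[0.02,-0.0035,0,0]]
  ],
  "squeeze": 36
}}

```text
t: 10.58
eef_pos: [0.5681, 0.0775, 0.0814]
ee_rot: [-3.142, -0.0, -1.303]
force: [2.6, -4.9, 1.9]
width: 0.015
gripper_force: 36.0
```

```bash
cat > st.py <<'E'
from station import arm
import numpy as np
s=arm.get_state(); print("t",s["t"],"p",s["eef_pos"].round(4),"yaw",np.degrees(s["ee_rot"][2]).round(2),"q6",s["q"][5].round(3),"F",s["force"].round(1),"M",s["moment"].round(3),"tau6",s["joint_efforts"][5].round(3),s["width"].round(4))
E
python3 st.py
```

```text
Traceback (most recent call last):
  File "st.py", line 3, in <module>
    s=arm.get_state(); print("t",s["t"],"p",s["eef_pos"].round(4),"yaw",np.degrees(s["ee_rot"][2]).round(2),"q6",s["q"][5].round(3),"F",s["force"].round(1),"M",s["moment"].round(3),"tau6",s["joint_efforts"][5].round(3),s["width"].round(4))
                                                                                                                                                                                                                           ^^^^^^^^^^^^^^^^
AttributeError: 'float' object has no attribute 'round'
```

{"fn": "jog_arm", "kwargs": {
  "deltas": [
    [[0,0,0,1],[0,0,0,2],[0,0,0,3],[0,0,0,4],[0,0,0,4]]
  ]
}}

```text
t: 11.2
eef_pos: [0.5685, 0.0776, 0.0814]
ee_rot: [-3.141, -0.0, -1.653]
force: [3.8, -5.7, 1.8]
width: 0.0147
gripper_force: 36.0
```

```bash
python3 st.py
```

```text
Traceback (most recent call last):
  File "st.py", line 3, in <module>
    s=arm.get_state(); print("t",s["t"],"p",s["eef_pos"].round(4),"yaw",np.degrees(s["ee_rot"][2]).round(2),"q6",s["q"][5].round(3),"F",s["force"].round(1),"M",s["moment"].round(3),"tau6",s["joint_efforts"][5].round(3),s["width"].round(4))
                                                                                                                                                                                                                           ^^^^^^^^^^^^^^^^
AttributeError: 'float' object has no attribute 'round'
```

```bash
sed -i 's/s\["width"\].round(4)/round(s["width"],4)/' st.py; python3 st.py
```

```text
t 11.2 p [0.5685 0.0776 0.0814] yaw -94.7 q6 -0.559 F [ 3.8 -5.7  1.8] M [-2.318 -1.231  0.01 ] tau6 -0.573 0.0147
```

{"fn": "jog_arm", "kwargs": {
  "deltas": [
    [[0,0,0,1],[0,0,0,2],[0,0,0,3],[0,0,0,4],[0,0,0,5],[0,0,0,5]]
  ]
}}

```text
t: 11.95
eef_pos: [0.569, 0.0775, 0.0815]
ee_rot: [-3.14, 0.001, -2.089]
force: [6.0, -7.4, -0.7]
width: 0.0146
gripper_force: 36.0
```

```bash
python3 st.py
```

```text
t 11.95 p [0.569  0.0775 0.0815] yaw -119.69 q6 -0.996 F [ 6.  -7.4 -0.7] M [-2.782 -2.035 -0.023] tau6 -0.578 0.0146
```

{"fn": "jog_arm", "kwargs": {
  "deltas": [
    [[0.005,-0.012,0,1],[0.005,-0.012,0,2],[0.005,-0.012,0,2]]
  ]
}}

```text
t: 12.32
eef_pos: [0.5692, 0.0772, 0.0814]
ee_rot: [-3.141, 0.001, -2.264]
force: [3.5, -5.5, 1.3]
width: 0.0149
gripper_force: 36.0
```

```bash
python3 st.py
```

```text
t 12.325 p [0.5692 0.0772 0.0814] yaw -129.69 q6 -1.169 F [ 3.5 -5.5  1.3] M [-1.952 -1.438 -0.065] tau6 -0.575 0.0149
```

{"fn": "jog_arm", "kwargs": {
  "deltas": [
    [[0,0,0,1],[0,0,0,2],[0,0,0,2]]
  ]
}}

```text
t: 12.7
eef_pos: [0.5693, 0.0771, 0.0814]
ee_rot: [-3.141, 0.001, -2.438]
force: [3.8, -5.5, 0.2]
width: 0.0148
gripper_force: 36.0
```

```bash
python3 st.py
```

```text
t 12.7 p [0.5693 0.0771 0.0814] yaw -139.69 q6 -1.343 F [ 3.8 -5.5  0.2] M [-2.255e+00 -1.750e+00 -2.000e-03] tau6 -0.577 0.0148
```

{"fn": "jog_arm", "kwargs": {
  "deltas": [
    [[0,0,0,1],[0,0,0,2],[0,0,0,2]]
  ]
}}

```text
t: 13.08
eef_pos: [0.5694, 0.0769, 0.0814]
ee_rot: [-3.141, 0.001, -2.613]
force: [5.2, -6.8, -0.1]
width: 0.0146
gripper_force: 36.0
```

```bash
python3 st.py
```

```text
t 13.075 p [0.5694 0.0769 0.0814] yaw -149.69 q6 -1.518 F [ 5.2 -6.8 -0.1] M [-2.636 -2.003  0.014] tau6 -0.578 0.0146
```

{"fn": "jog_arm", "kwargs": {
  "deltas": [
    [[0,0,0,1],[0,0,0,2],[0,0,0,2]]
  ]
}}

```text
t: 13.45
eef_pos: [0.5695, 0.0768, 0.0815]
ee_rot: [-3.141, 0.001, -2.787]
force: [6.9, -7.1, -1.7]
width: 0.0149
gripper_force: 36.0
```

```bash
python3 st.py
```

```text
t 13.45 p [0.5695 0.0768 0.0815] yaw -159.69 q6 -1.692 F [ 6.9 -7.1 -1.7] M [-2.948 -2.189 -0.005] tau6 -0.579 0.0149
```

{"fn": "jog_arm", "kwargs": {
  "deltas": [
    [[-0.005,-0.011,0,1],[-0.005,-0.011,0,2],[-0.005,-0.011,0,2]]
  ]
}}

```text
t: 13.82
eef_pos: [0.5696, 0.0765, 0.0814]
ee_rot: [-3.141, 0.001, -2.961]
force: [3.6, -5.9, 0.6]
width: 0.0148
gripper_force: 36.0
```

```bash
python3 st.py
```

```text
t 13.825 p [0.5696 0.0765 0.0814] yaw -169.67 q6 -1.865 F [ 3.6 -5.9  0.6] M [-2.234 -1.448  0.223] tau6 -0.79 0.0148
```

{"fn": "jog_arm", "kwargs": {
  "deltas": [
    [[0,0,0,1],[0,0,0,2],[0,0,0,2]]
  ]
}}

```text
t: 14.2
eef_pos: [0.5696, 0.0764, 0.0814]
ee_rot: [-3.141, 0.001, -3.136]
force: [4.7, -6.5, 0.7]
width: 0.0147
gripper_force: 36.0
```

```bash
python3 st.py
```

```text
t 14.2 p [0.5696 0.0764 0.0814] yaw -179.66 q6 -2.04 F [ 4.7 -6.5  0.7] M [-2.578 -1.55   0.247] tau6 -0.81 0.0147
```

The knob bit just before yaw -169.7°: the torque stepped up by 0.21 N m. It is now about 11° past the bite, so it needs about 35° more. I'll turn 25°, check, then finish.

{"fn": "jog_arm", "kwargs": {
  "deltas": [
    [[0,0,0,1],[0,0,0,2],[0,0,0,3],[0,0,0,4],[0,0,0,5],[0,0,0,5]]
  ]
}}

```text
t: 14.95
eef_pos: [0.5695, 0.0759, 0.0814]
ee_rot: [-3.141, 0.001, 2.711]
force: [3.7, -8.0, 1.2]
width: 0.0146
gripper_force: 36.0
```

```bash
python3 st.py
```

```text
t 14.95 p [0.5695 0.0759 0.0814] yaw 155.34 q6 -2.476 F [ 3.7 -8.   1.2] M [-3.366 -1.638  0.287] tau6 -0.859 0.0146
```

{"fn": "jog_arm", "kwargs": {
  "deltas": [
    [[0,0,0,1],[0,0,0,2],[0,0,0,2.1],[0,0,0,2.1],[0,0,0,2.1]]
  ]
}}

```text
t: 15.58
eef_pos: [0.5694, 0.0758, 0.0814]
ee_rot: [-3.141, 0.001, 2.529]
force: [4.9, -9.4, 1.6]
width: 0.015
gripper_force: 36.0
```

```bash
python3 st.py
```

```text
t 15.575 p [0.5694 0.0758 0.0814] yaw 144.91 q6 -2.658 F [ 4.9 -9.4  1.6] M [-3.641 -1.585  0.342] tau6 -0.316 0.015
```

{"fn": "jog_arm", "kwargs": {
  "deltas": [
    [[0,0,0,0],[0,0,0,0],[0,0,0,0],[0,0,0,0],[0,0,0,0]]
  ],
  "grip": 60
}}

```text
t: 16.2
eef_pos: [0.5689, 0.0767, 0.0813]
ee_rot: [3.142, -0.0, 2.529]
force: [-0.8, -0.6, -0.1]
width: 0.0575
gripper_force: 0.0
```

{"fn": "jog_arm", "kwargs": {
  "deltas": [
    [[0,0,-0.3,0],[0,0,-0.7,0],[0,0,-1.1,0],[0,0,-1.5,0],[0,0,-2,0],[0,0,-2.5,0],[0,0,-2.5,0]]
  ]
}}

```text
t: 17.08
eef_pos: [0.5703, 0.077, 0.2341]
ee_rot: [3.138, 0.003, 2.529]
force: [-0.4, 0.6, 0.5]
width: 0.0599
gripper_force: 0.0
```

```bash
python3 st.py
python3 - <<'E'
from station import grab_frame
import cv2
f=grab_frame("scene")["img"][220:310,230:360,::-1]
cv2.imwrite("pics/s3.png",cv2.convertScaleAbs(cv2.resize(f,None,fx=6,fy=6,interpolation=cv2.INTER_CUBIC),alpha=1.5))
E
```

```text
t 17.075 p [0.5703 0.077  0.2341] yaw 144.89 q6 -2.658 F [-0.4  0.6  0.5] M [-0.014  0.044 -0.019] tau6 0.001 0.0599
```

View pics/s3.png

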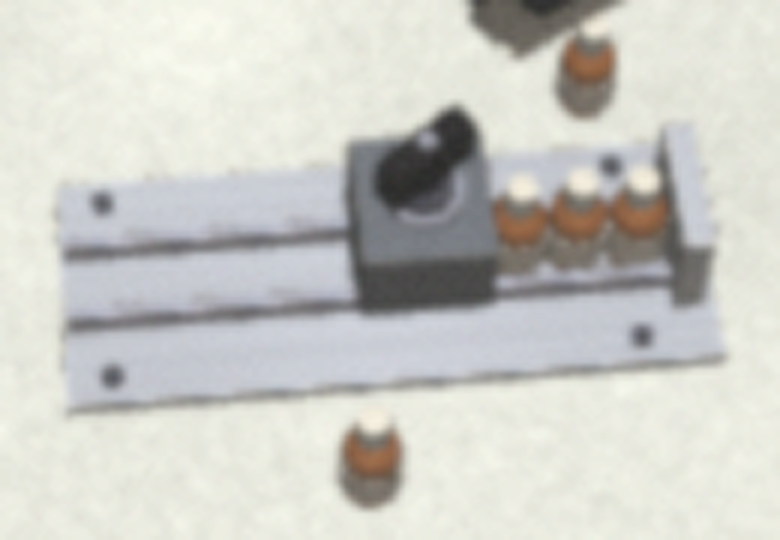

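The row is closed, with caps at (521,187), (581,183) and (642,180), about 61 px apart as predicted. The head touches the row, the knob is released and the spares haven't moved, so I'm handing in.

```bash
python3 -c "
from station import arm
print(arm.job_done())"
```

```text
the job is handed in; nothing more can be done
None
```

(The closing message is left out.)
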